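# Set a foam board in the trimmer and clamp it for the cut

## Robot

A 6-joint arm with a two-finger parallel gripper is mounted at the origin on the work surface; the furniture and walls round the work are solid. World frame = base frame: x ahead of the robot, y to its left, z up, the work surface at z = 0. Lengths are in m, angles in rad, forces in N, time in s.
With the tool pointing down it reaches from about 0.35 to 0.975 m from the base axis. Payload 7.1 kg.
Tool frame: the origin (TCP) lies on the centre line of the jaws, within the pads' length; the fingertips stand 8 mm ahead of it and the grasp point (between the pads) lies 11 mm behind it; z points along the fingers, y is the line along which they close (so a half turn about z gives the same grasp; the last joint's range is limited). The gripper opens to 88 mm and grips with 3 to 60 N. Pads are 20 mm wide; open, the fingers measure 115 mm over their backs; the gripper's body (75 mm by 178 mm) begins 61 mm behind the grasp point.
Start: joints at [-1.133, 0.423, 1.63, -0, 1.089, -0.019], TCP at [0.276, -0.561, 0.231] pointing down, gripper open.
Joint ranges: [-3, 3], [-0.9, 2.11], [0.09, 2.58], [-1.31, 4.45], [0.11, 2.69], [-2.54, 2.54]. Speed limits (rad/s): [2.39, 2.39, 3.01, 3.14, 3.14, 3.14].

## Interface

Orientations are given as a 3x3 rotation matrix whose columns are the frame's x, y, z axes.
In Python, from station import telemetry, eyes, order gives the robot as it stands.
- The arm moves only by the tool apply_moves, never from a script. Its argument "plan" is a list of rows, each an object of numbers: "dx", "dy", "dz": the shift along the world's x, y, z in m; "yaw": the turn about the world's z in degrees. In form: [{"dx": .., "dy": .., "dz": .., "yaw": ..}, ...]. A call has 1 to 8 rows; each row shifts and turns the commanded pose from where the row before left it; what a row does not reach is not made up. A row lasts 1/8 s, in which the tool goes at most 62.5 mm and 10.7 degrees, less where a joint would pass 70% of its speed; a pose out of reach is approached as far as the arm can. A call is refused whole if a number of a shift passes 0.0625 or a number of a turn 10.7, either way. A call with a gripper value outside its range is refused whole. "hand" is the opening, from -1 (shut) to 1 (fully open), set as the call begins (left out, the last holds). The fingers move at their own pace and stop on an object; "newtons" is the grip in N (left out, the last holds). Time passes only in rows, so rows that do not move let the fingers close. It gives the time, the measured TCP pose, the force, the opening and the grip force at its end, in the units of the state.
- telemetry.get_state(): the state, without advancing time (a new reading comes with each control period).
- eyes.get_image(name): name is "scene" or "top" or "wrist"; returns a dict with "color" (480x640x3 uint8, red, green, blue), "range_z" (480x640 float32, m along the optical axis (not along the pixel's ray), 0 where there is no reading), "mtx" (3x3 intrinsics, pixels), "origin" and "rotation" of the camera in the world. Camera axes: x right, y down, z forward; pixel columns grow to the right and rows downward; lengths in m; the calibration is good to about 2 mm. A picture is of the moment at which its call begins.
- order.sign_off(): hands the job in; it is judged then, once.
The state is a dict: "time": time; "q": joint angles; "qvel": joint speeds; "effort": joint torques, N m; "position": TCP position; "eef_rot": TCP orientation; "force": force on the tool from outside, world axes, zero at the start; "moment": the same for the moment, N m; "grip_width": opening from 0.0 (shut) to 1.0 (fully open); "finger_force": force on a finger pad.
Only numpy, scipy, OpenCV 4.12 (cv2) and the standard library are available. Lean on these libraries where they do the work, as an engineer would, in place of code of your own. Each camera call takes 0.05 s, during which the arm holds its last target. There are 200 camera calls.

## Task

The white foam board has to lose the strip beyond its red line: pushing it only with the fingertips, never lifting it, slide it flat on the blue trimmer bed until its far edge lies square against the fence and its right side sticks out from under the raised cutting rail, the red line lying right at the bed's cutting edge so that just the strip beyond it overhangs. Then press the rail down onto the board and finish while still holding it firmly down, ready for the cut. Leave the other things where they are.

Things in the scene. Friction and masses are not known exactly. Their poses are not given: they have to be found in the camera images.
- trimmer: Bench trimmer, fixed, yawed up to 0.2 rad: blue bed 300 x 300 mm with white lines, top 22 mm above the table. Origin: centre of the bed at table height; x along the cut to the fence end, y left. Right of the straight steel cutting edge (y = -150 mm) is only air. Two black end blocks (20 x 54 mm, 64 mm above the table) at x = -140 and +140, y = -126 mm carry the rail.
- cut_edge (a point): Middle of the bed's cutting edge, at bed height: x = 0, y = -150 mm, z = 22 mm in the trimmer's frame; axes as the trimmer's.
- fence_face (a point): Foot of the face of the fence, an aluminium bar 10 mm high across the far end of the bed, from y = -110 to +140 mm in the trimmer's frame. This point: x = 100, y = 0, z = 22 mm there; axes as the trimmer's. The board's far edge goes against this face.
- rail (a joint): Downward travel (m) of the sprung aluminium cutting rail over the bed's right side (38 mm wide, y = -150 to -112 mm in the trimmer's frame). 0 = up: its underside is 10 mm above the bed, so the board slides under it; 0.005 = on the board (stop at 0.008). It stays level wherever pressed and springs back. Moves from 2.2 N, reaches the board at 5.2 N; any more clamps it.
- rail_top (a point): Where to press: on the black rubber strip (200 x 24 mm, along x) on top of the rail, at x = 0, y = -127 mm in the trimmer's frame, 44 mm above the table with the rail up. The strip reaches from here 124 mm nearer and 76 mm farther, up to the orange cutter head, which is fixed on the rail (top 69 mm above the table). A runner 3 mm higher lies along its right.
- board: White foam board, 120 mm (x) x 150 mm (y) x 5 mm thick, about 50 g, loose on the bed. Origin: centre of its underside; x toward the fence, y left. A red line 2 mm wide crosses its top along x, 25 mm in from its right (-y) edge. At the start it lies left of the rail, short of the fence and turned up to 0.25 rad.
- red_line (a point): Middle of the red line on the board's top: x = 0, y = -50, z = 5 mm in the board's frame.
- far_edge (a point): Middle of the board's far edge, which goes to the fence: x = 60, y = 0, z = 2.5 mm in the board's frame.
- eraser: White eraser in a blue sleeve, 22 x 55 x 12 mm, lying on the near left corner of the trimmer bed; leave it. Origin: centre of underside.
- glue_stick: Glue stick standing on its base left of the trimmer, diameter 26 mm, 95 mm high; leave it. Origin: centre of underside.
- marker_black: Felt marker with black cap, 18 x 139 mm, lying along the right edge of the table; leave it.
- tin_pink: Empty pink tin, diameter 76 mm, 74 mm high, at the left of the table; leave it. Origin: centre of underside.
- tape_mint: Mint roll of paper tape lying flat, 50 x 56 x 12 mm, near right; leave it.

How it is judged:
On the way:
1. with the rail up, the board lies flat and square against the fence with its red line at the cutting edge (y of red_line in the frame of cut_edge between -0.004 and 0.004 m and x of far_edge in the frame of fence_face above -0.004 m and angle between the x axis of board and the x axis of trimmer, either way round below 0.05 rad and value of joint rail below 0.002 m), for 0.2 s.
At the end, for the whole second after the job is handed in: The red line lies within 4 mm of the bed's cutting edge, the board's far edge within 4 mm of the fence and square to it within 0.05 rad, at rest; the fingers hold the rail down on the board (rail down more than 4 mm, fingers on the rail with more than 5 N, rail on the board with more than 2 N) (y of red_line in the frame of cut_edge between -0.004 and 0.004 m and x of far_edge in the frame of fence_face above -0.004 m and angle between the x axis of board and the x axis of trimmer, either way round below 0.05 rad and value of joint rail above 0.004 m and contact force between rail and board above 2 N and contact force between the fingers and rail above 5 N and linear speed of board below 0.01 m/s); the arm keeps its last pose, push and grip.
It fails at once if the board is lifted or tipped off the bed (z of board in the frame of trimmer above 0.032 m or z of board in the frame of trimmer below 0.012 m or angle between board's own z axis and vertical above 0.15 rad).
It fails at once if another thing is moved out of its place (distance of any of eraser, glue_stick, tin_pink, tape_mint from where it was at the start of the episode above 0.02 m or distance of marker_black from where it was at the start of the episode above 0.03 m).
It also fails if it takes over 64 s, if anything falls off the work surface, if the arm or the gripper's body presses on something with over 40 N, if the wrist force passes 120 N, or if a joint passes its speed limit or range.

## Working session

There is one attempt and no reset: what is moved stays moved. The work goes in short steps, Python scripts to look and compute and a tool call to move; the robot and the scene stay as the last step left them, time stands still between calls to the robot, and variables do not carry over. Pictures are saved under pics/ and viewed, at most 10 in all, crops included, and the job is handed in when it is done.

Besides the shell and the picture viewer there is one more tool, called after "Emit:" as name(argument=value, ...) on one line, values as JSON. apply_moves: Moves the arm, as the interface text tells. Its arguments: {"type":"object","properties":{"plan":{"type":"array"},"hand":{"type":"number"},"newtons":{"type":"number"}},"required":["plan"]}

```bash
mkdir -p pics
cat > h.py <<'E'
import numpy as np, cv2
from station import telemetry, eyes, order
def shot(n,f=None):
    d=eyes.get_image(n)
    if f: cv2.imwrite('pics/'+f,cv2.cvtColor(d['color'],cv2.COLOR_RGB2BGR))
    return d
def pts(d,uv,z=None):
    """world points of pixels; on plane z if given, else by depth"""
    uv=np.atleast_2d(uv).astype(float);K=np.array(d['mtx']);R=np.array(d['rotation']);o=np.array(d['origin'])
    r=np.c_[(uv[:,0]-K[0,2])/K[0,0],(uv[:,1]-K[1,2])/K[1,1],np.ones(len(uv))]
    if z is None: s=d['range_z'][uv[:,1].astype(int),uv[:,0].astype(int)][:,None]; return o+s*(r@R.T)
    w=r@R.T; return o+w*((z-o[2])/w[:,2:])
E
python3 - <<'E'
from h import *
d=shot('top','top0.png')
print(d['mtx'],d['origin'],d['rotation'])
d=shot('scene','scene0.png')
s=telemetry.get_state();print(s)
E
```

```text
[[589.28841456   0.         312.96271886]
 [  0.         589.28841456 236.0121854 ]
 [  0.           0.           1.        ]] [ 0.27631944 -0.06824012  1.21533526] [[ 0.11264094 -0.9737036   0.19802352]
 [-0.99362156 -0.11144506  0.01721014]
 [ 0.00531116 -0.19869901 -0.98004617]]
{'time': 0.1, 'q': array([-1.13301510e+00,  4.23768351e-01,  1.63056772e+00, -1.98048513e-07,
        1.08860552e+00, -1.89968822e-02]), 'qvel': array([-1.59097789e-06, -1.17333656e-03, -3.61818379e-03,  9.34504041e-04,
       -1.38894189e-04, -1.74391888e-03]), 'effort': array([ 8.82968288e-05, -5.45614064e+01, -2.74323732e+01,  6.45070220e-02,
        1.88561023e-02, -7.31667569e-05]), 'position': array([ 0.2754872 , -0.56048579,  0.22999499]), 'eef_rot': array([[ 8.97478164e-01,  4.41058521e-01, -5.72016203e-04],
       [ 4.41058891e-01, -8.97477332e-01,  1.22165278e-03],
       [ 2.54487937e-05, -1.34869953e-03, -9.99999090e-01]]), 'force': array([0.93796988, 0.8489599 , 0.05629979]), 'moment': array([ 0.00777674, -0.00841246,  0.03657543]), 'finger_force': 0.0, 'grip_width': 1.003432704582942}
```

View pics/top0.png

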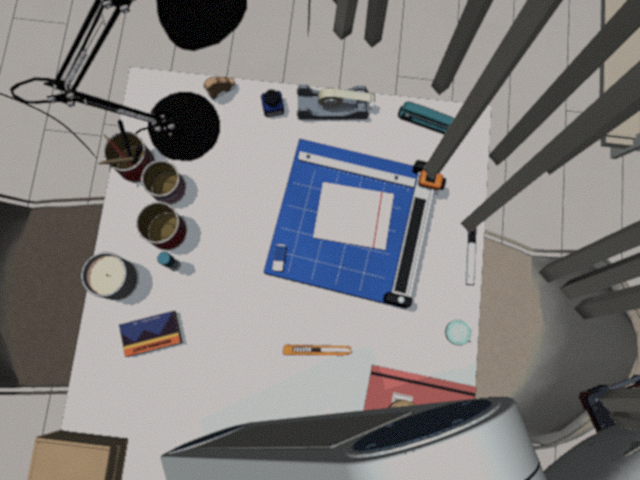

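View pics/scene0.png

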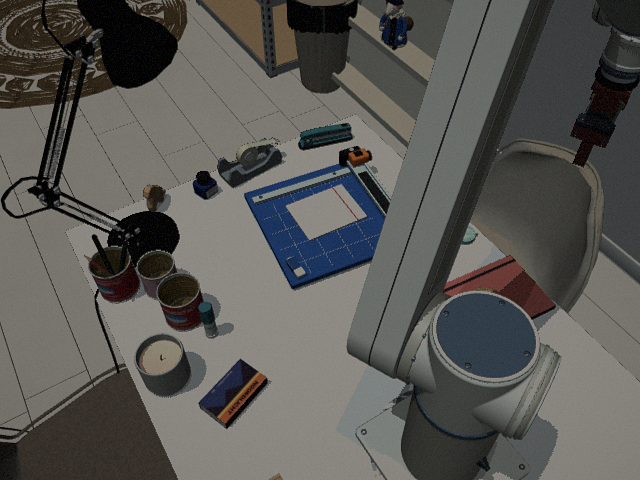

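Top view: bed corners near (299,140), (265,272) with rail along (425,190)–(400,300); board corners ≈(320,182),(394,194),(387,250),(313,237), red line at column ≈378. Scene view confirms it, with the eraser at the near left bed corner.

```bash
cat >> h.py <<'E'
def big(m):
    n,l,st,_=cv2.connectedComponentsWithStats(m.astype(np.uint8)); return l==1+np.argmax(st[1:,4])
def trimmer(d):
    c=d['color'].astype(int);m=(c[...,2]>c[...,0]+50)&(c[...,2]>90)
    m=big(cv2.morphologyEx(m.astype(np.uint8),cv2.MORPH_CLOSE,np.ones((5,5))))
    return m
def board(d,z=.027):
    c=d['color'].astype(int);h=pts(d,np.stack(np.meshgrid(range(640),range(480)),-1).reshape(-1,2))
    return c,h.reshape(480,640,3)
E
python3 - <<'E'
from h import *
d=shot('top');m=trimmer(d)
cs,_=cv2.findContours(m.astype(np.uint8),cv2.RETR_EXTERNAL,cv2.CHAIN_APPROX_NONE)
c=max(cs,key=len)[:,0]; w=pts(d,c,.022)[:,:2]
r=cv2.minAreaRect(w.astype(np.float32)*1000);print('bed',r,cv2.boxPoints(r))
def side(p,q):
    a,b=pts(d,[p,q],.022)[:,:2];t=(b-a)/np.linalg.norm(b-a);n=np.array([-t[1],t[0]])
    k=(abs((w-a)@n)<.008)&((w-a)@t>.015)&((w-a)@t<np.linalg.norm(b-a)-.015)
    vx,vy,x,y=cv2.fitLine(w[k].astype(np.float32),cv2.DIST_HUBER,0,.01,.01).ravel();return k.sum(),vx,vy,x,y,np.arctan2(vy,vx)
print('left',side((265,272),(299,140)));print('near',side((265,272),(382,298)));print('far',side((299,140),(412,164)))
cc=d['color'].astype(int);roi=np.zeros((480,640),bool);roi[170:262,300:405]=1
b=big(roi&(cc.min(2)>140))
b=cv2.morphologyEx(b.astype(np.uint8),cv2.MORPH_OPEN,np.ones((5,5)))
v,u=np.nonzero(b);red=roi&(cc[...,0]>cc[...,1]+40)&(cc[...,0]>cc[...,2]+40)
v2,u2=np.nonzero(red);
P=np.r_[pts(d,np.c_[u,v],.027),pts(d,np.c_[u2,v2],.027)][:,:2].astype(np.float32)*1000
print('board',cv2.minAreaRect(P),cv2.boxPoints(cv2.minAreaRect(P)))
R=pts(d,np.c_[u2,v2],.027)[:,:2].astype(np.float32);l=cv2.fitLine(R,cv2.DIST_HUBER,0,.01,.01).ravel();print('red',len(R),l,np.arctan2(l[1],l[0]))
E
```

```text
bed ((560.939208984375, -103.92622375488281), (261.0931091308594, 297.2301940917969), 82.41970825195312) [[ 396.40176   -213.7273   ]
 [ 691.0344    -252.93655  ]
 [ 725.4767       5.8748474]
 [ 430.844       45.084106 ]]
left (np.int64(128), np.float32(0.99084526), np.float32(-0.13500263), np.float32(0.55532295), np.float32(0.027490325), np.float32(-0.13541612))
near (np.int64(102), np.float32(0.13186261), np.float32(0.991268), np.float32(0.415166), np.float32(-0.080282904), np.float32(1.4385486))
far (np.int64(99), np.float32(0.13179277), np.float32(0.9912773), np.float32(0.70813036), np.float32(-0.11558014), np.float32(1.438619))
board ((569.8269653320312, -125.48623657226562), (150.4468994140625, 120.61876678466797), 86.5896987915039) [[ 505.14966 -196.98892]
 [ 625.5548  -204.16403]
 [ 634.5043   -53.98355]
 [ 514.0991   -46.80844]]
red 26 [ 0.9981802  -0.06030194  0.572611   -0.17589979] -0.060338542
```

Emit:
apply_moves(plan=[{"dx": 0.021,"dy": 0.037,"dz": 0.015,"yaw": -2.8},{"dx": 0.021,"dy": 0.037,"dz": 0.015,"yaw": -2.8},{"dx": 0.021,"dy": 0.037,"dz": 0.015,"yaw": -2.8},{"dx": 0.021,"dy": 0.037,"dz": 0.015,"yaw": -2.8},{"dx": 0.021,"dy": 0.037,"dz": 0.015,"yaw": -2.8},{"dx": 0.021,"dy": 0.037,"dz": 0.015,"yaw": -2.8},{"dx": 0.021,"dy": 0.037,"dz": 0.015,"yaw": -2.8},{"dx": 0.021,"dy": 0.037,"dz": 0.015,"yaw": -2.8}])

```text
time: 1.15
position: [0.4441, -0.2635, 0.351]
eef_rot: [[0.998, 0.064, -0.0], [0.064, -0.998, 0.0], [-0.0, -0.0, -1.0]]
force: [1.0, 0.1, -0.5]
grip_width: 0.999
finger_force: 0.0
```

Emit:
apply_moves(plan=[{"dx": 0.021,"dy": 0.037,"dz": 0,"yaw": -2.8},{"dx": 0.021,"dy": 0.037,"dz": 0,"yaw": -2.8},{"dx": 0.021,"dy": 0.037,"dz": 0,"yaw": -2.8},{"dx": 0.021,"dy": 0.037,"dz": 0,"yaw": -2.8},{"dx": 0},{"dx": 0}], hand=0.3)

```text
invalid input at $.plan[4]: expected keys dx, dy, dz, yaw
```

Run:
```python
from h import *
d=shot('wrist','w0.png')
print(d['mtx'],d['origin'],d['rotation'])
s=telemetry.get_state();print(s['position'],s['eef_rot'][:,1],s['grip_width'],s['q'],s['force'])
```

```text
[[412.73708147   0.         309.53122298]
 [  0.         412.73708147 245.14021655]
 [  0.           0.           1.        ]] [ 0.5094045  -0.2588275   0.50445615] [[ 6.41252599e-02 -9.68414109e-01 -2.40960712e-01]
 [-9.97941717e-01 -6.20998328e-02 -1.59981173e-02]
 [ 5.29182636e-04  2.41490630e-01 -9.70403007e-01]]
[ 0.44652197 -0.26070384  0.353079  ] [ 6.36662357e-02 -9.97971077e-01 -5.82371782e-04] 0.9998845727609489 [-0.55296355  0.13360647  1.73361455  0.00266022  1.2717935   0.95334414] [1.47254577 2.31526693 1.46592104]
```

View pics/w0.png

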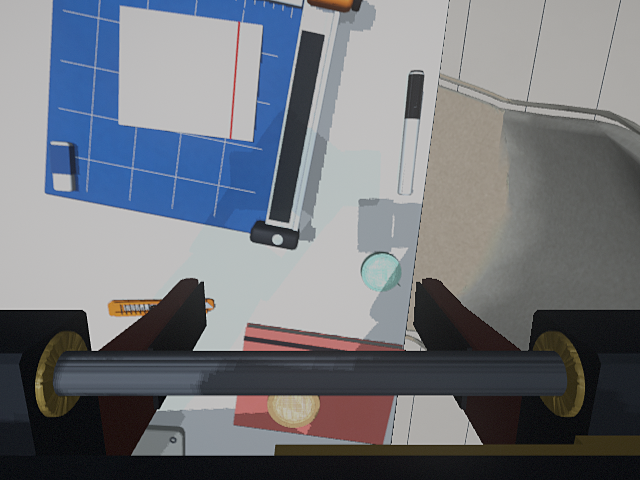

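Wrist view: bed near edge (45,193)–(250,235), board (118,5)–(262,140), red line from (238,22) to (231,137), rail strip (312,30)–(280,222). I'll centre on it and measure closer.

Emit:
apply_moves(plan=[{"dx": 0,"dy": 0.034,"dz": 0,"yaw": -2.8},{"dx": 0,"dy": 0.034,"dz": 0,"yaw": -2.8},{"dx": 0,"dy": 0.034,"dz": 0,"yaw": -2.8},{"dx": 0,"dy": 0.034,"dz": 0,"yaw": -2.8},{"dx": 0,"dy": 0,"dz": 0,"yaw": 0},{"dx": 0,"dy": 0,"dz": 0,"yaw": 0}], hand=0.4)

```text
time: 1.95
position: [0.4437, -0.1294, 0.3507]
eef_rot: [[0.992, -0.128, 0.0], [-0.128, -0.992, -0.0], [0.0, 0.0, -1.0]]
force: [0.7, -0.6, 0.5]
grip_width: 0.702
finger_force: 0.0
```

Run:
```python
from h import *
d=shot('wrist','w1.png');np.save('w1.npy',d,allow_pickle=True)
s=telemetry.get_state();print(s['position'],s['eef_rot'][:,1],s['grip_width'],s['q'],s['force'])
```

```text
[ 0.44375405 -0.12963827  0.35062166] [-1.29008327e-01 -9.91643462e-01  3.09798897e-04] 0.6989206494281793 [-3.09774949e-01  4.34945048e-02  1.83952387e+00 -3.20076353e-04
  1.25851775e+00  1.39048860e+00] [ 0.08676403 -0.11114675  0.03046685]
```

View pics/w1.png

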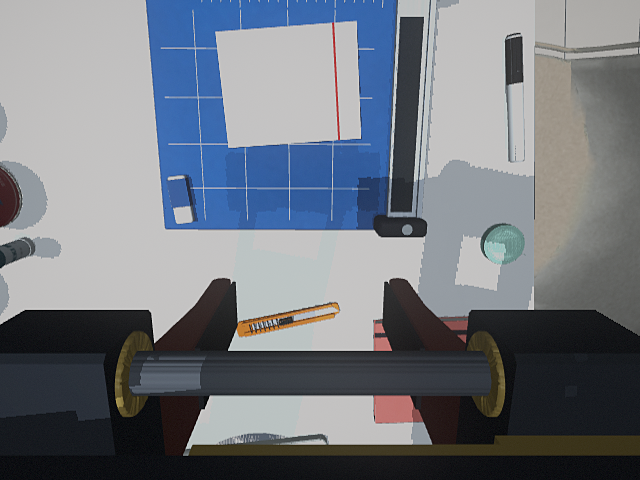

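Now the near part of the bed is square in view: left edge column ≈150–165, near edge row ≈229, board (217,30)–(360,145), strip columns ≈390–423.

Run:
```python
from h import *
d=np.load('w1.npy',allow_pickle=True).item()
m=trimmer(d)
c=max(cv2.findContours(m.astype(np.uint8),cv2.RETR_EXTERNAL,cv2.CHAIN_APPROX_NONE)[0],key=len)[:,0]
def line(P,nm):
    l=cv2.fitLine((P*1000).astype(np.float32),cv2.DIST_HUBER,0,.01,.01).ravel();print(nm,len(P),np.arctan2(l[1],l[0]),l[2:]);return l
def sel(u0,u1,v0,v1): 
    k=(c[:,0]>=u0)&(c[:,0]<=u1)&(c[:,1]>=v0)&(c[:,1]<=v1);return c[k]
L=line(pts(d,sel(145,170,10,220)-[.5,0],.022)[:,:2],'left')
N=line(pts(d,sel(170,365,222,236)+[0,.5],.022)[:,:2],'near')
cc=d['color'].astype(int)
# strip centre per row
q=[]
for v in range(30,205,5):
    u=np.nonzero(cc[v,380:435].max(1)<75)[0]+380
    if len(u)>15:q.append((u.mean(),v,len(u)))
q=np.array(q);S=line(pts(d,q[:,:2],.044)[:,:2],'strip');print(q[:4])
th=-(0.133)
from math import *
for th in (L and 0,) if False else (np.arctan2(L[1],L[0]),np.arctan2(N[1],N[0])-pi/2,np.arctan2(S[1],S[0])):
    th=(th+pi/2)%pi-pi/2;t=np.array([cos(th),sin(th)]);n=np.array([-sin(th),cos(th)])
    print('th',th,'left-150',n@L[2:]-150,'near+150',t@N[2:]+150,'strip+127',n@S[2:]+127)
roi=np.zeros((480,640),bool);roi[10:155,205:370]=1
red=roi&(cc[...,0]>cc[...,1]+40)&(cc[...,0]>cc[...,2]+40)
b=big(roi&((cc.min(2)>140)|red));
v,u=np.nonzero(cv2.morphologyEx(b.astype(np.uint8),cv2.MORPH_OPEN,np.ones((5,5))))
print(cv2.minAreaRect((pts(d,np.c_[u,v],.027)[:,:2]*1000).astype(np.float32)))
v,u=np.nonzero(red);line(pts(d,np.c_[u,v],.027)[:,:2],'red')
z=pts(d,[[190,60],[190,120],[280,90]]);print(z)
```

```text
left 211 -0.13122453 [536.7674    32.575195]
near 196 1.440798 [416.41327 -74.94055]
strip 35 -0.1332435 [ 522.2441  -243.38544]
[[411.70833333  30.          24.        ]
 [411.          35.          23.        ]
 [410.          40.          23.        ]
 [410.08        45.          25.        ]]
th -0.13122451 left-150 -47.469811603092154 near+150 572.6389574021539 strip+127 -45.95819806780389
th -0.12999833 left-150 -48.1171803466581 near+150 572.6143497732269 strip+127 -46.6319808403417
th -0.13324344 left-150 -46.404248938308214 near+150 572.678089595528 strip+127 -44.84824201143593
((569.8722534179688, -124.03486633300781), (149.31338500976562, 121.21781921386719), 86.62152862548828)
red 267 -0.059112363 [ 568.8861 -174.0124]
[[ 0.61134953 -0.02033696  0.02143367]
 [ 0.50865092 -0.13719609  0.50409386]
 [ 0.56788824 -0.11289285  0.02671521]]
```

Emit:
apply_moves(plan=[{"dx": 0.01,"dy": 0.005,"dz": -0.05,"yaw": -0.15},{"dx": 0.01,"dy": 0.005,"dz": -0.05,"yaw": 0},{"dx": 0.01,"dy": 0.005,"dz": -0.05,"yaw": 0},{"dx": 0.008,"dy": 0.0035,"dz": -0.05,"yaw": 0},{"dx": 0,"dy": 0,"dz": -0.05,"yaw": 0},{"dx": 0,"dy": 0,"dz": -0.05,"yaw": 0},{"dx": 0,"dy": 0,"dz": 0,"yaw": 0},{"dx": 0,"dy": 0,"dz": 0,"yaw": 0}])

```text
time: 3.0
position: [0.4825, -0.1112, 0.0517]
eef_rot: [[0.991, -0.133, 0.001], [-0.133, -0.991, -0.0], [0.001, 0.0, -1.0]]
force: [0.3, 0.2, 0.3]
grip_width: 0.702
finger_force: 0.0
```

Emit:
apply_moves(plan=[{"dx": 0,"dy": 0,"dz": -0.01,"yaw": 0},{"dx": 0,"dy": 0,"dz": -0.006,"yaw": 0},{"dx": 0,"dy": 0,"dz": 0,"yaw": 0},{"dx": 0,"dy": 0,"dz": 0,"yaw": 0}])

```text
time: 3.5
position: [0.4819, -0.1104, 0.035]
eef_rot: [[0.991, -0.132, 0.0], [-0.132, -0.991, -0.0], [0.0, 0.0, -1.0]]
force: [0.2, -1.3, -0.2]
grip_width: 0.7
finger_force: 0.0
```

Emit:
apply_moves(plan=[{"dx": 0,"dy": 0,"dz": -0.003,"yaw": 0},{"dx": 0.0099,"dy": -0.0013,"dz": 0,"yaw": 0},{"dx": 0.0099,"dy": -0.0013,"dz": 0,"yaw": 0},{"dx": 0.005,"dy": -0.0007,"dz": 0,"yaw": 0},{"dx": 0.005,"dy": -0.0007,"dz": 0,"yaw": 0},{"dx": 0.005,"dy": -0.0007,"dz": 0,"yaw": 0},{"dx": 0.005,"dy": -0.0007,"dz": 0,"yaw": 0},{"dx": 0,"dy": 0,"dz": 0,"yaw": 0}])

```text
time: 4.5
position: [0.522, -0.1159, 0.0317]
eef_rot: [[0.991, -0.132, 0.001], [-0.132, -0.991, -0.0], [0.001, 0.0, -1.0]]
force: [-0.5, -0.5, 0.3]
grip_width: 0.702
finger_force: 0.0
```

Run:
```python
from h import *
s=telemetry.get_state();print(s['position'],s['force'])
d=shot('wrist');im=cv2.cvtColor(d['color'],cv2.COLOR_RGB2BGR)
t=shot('top');i2=cv2.resize(cv2.cvtColor(t['color'],cv2.COLOR_RGB2BGR)[120:320,240:460],None,fx=2,fy=2.4)
cv2.imwrite('pics/a1.png',np.hstack([cv2.resize(im[:,:],(440,480))[:, :350],i2]))
```

```text
[ 0.52200966 -0.11587932  0.03172941] [-0.45601116 -0.51386491  0.34591116]
```

View pics/a1.png

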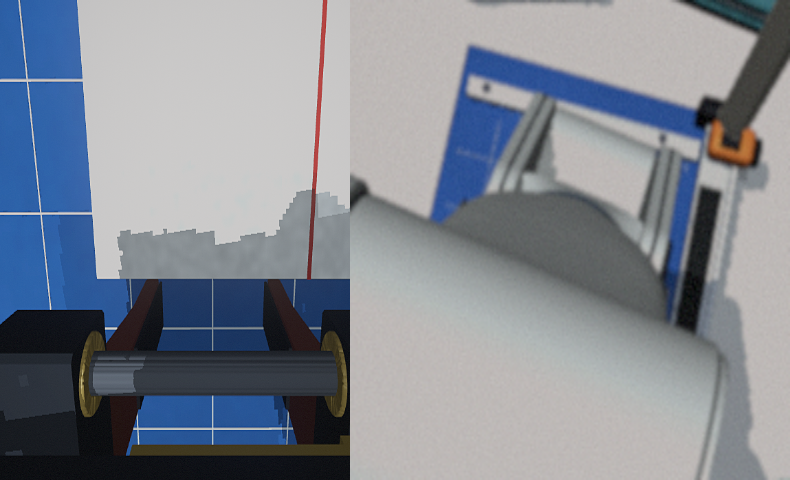

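The board's near edge (row ≈279) now lies parallel on both fingers and the near gap to the fence is small. Continuing to the fence.

Emit:
apply_moves(plan=[{"dx": 0.004,"dy": -0.0005,"dz": 0,"yaw": 0},{"dx": 0.003,"dy": -0.0004,"dz": 0,"yaw": 0},{"dx": 0.002,"dy": -0.0003,"dz": 0,"yaw": 0},{"dx": 0,"dy": 0,"dz": 0,"yaw": 0}])

```text
time: 5.1
position: [0.529, -0.1167, 0.0315]
eef_rot: [[0.991, -0.132, -0.003], [-0.132, -0.991, 0.001], [-0.003, -0.0, -1.0]]
force: [-5.0, -0.4, 4.5]
grip_width: 0.703
finger_force: 2.5
```

Emit:
apply_moves(plan=[{"dx": 0.001,"dy": -0.0001,"dz": 0,"yaw": 0},{"dx": 0.001,"dy": -0.0001,"dz": 0,"yaw": 0},{"dx": 0,"dy": 0,"dz": 0,"yaw": 0}])

```text
time: 5.48
position: [0.529, -0.1167, 0.0312]
eef_rot: [[0.991, -0.132, -0.007], [-0.132, -0.991, 0.001], [-0.007, -0.0, -1.0]]
force: [-10.9, 0.1, 8.1]
grip_width: 0.7
finger_force: 4.9
```

Emit:
apply_moves(plan=[{"dx": -0.015,"dy": 0.002,"dz": 0,"yaw": 0},{"dx": -0.015,"dy": 0.002,"dz": 0.01,"yaw": 0},{"dx": 0,"dy": 0.02,"dz": 0.06,"yaw": 0},{"dx": 0.02,"dy": 0.02,"dz": 0.03,"yaw": 10},{"dx": 0.02,"dy": 0.02,"dz": 0,"yaw": 10},{"dx": 0.02,"dy": 0.02,"dz": 0,"yaw": 10},{"dx": 0.02,"dy": 0.006,"dz": 0,"yaw": 10},{"dx": 0.02,"dy": 0,"dz": 0,"yaw": 10}])

```text
time: 6.48
position: [0.6027, -0.0267, 0.1317]
eef_rot: [[0.734, 0.68, 0.001], [0.68, -0.734, 0.0], [0.001, 0.001, -1.0]]
force: [-0.1, -0.7, -1.6]
grip_width: 0.7
finger_force: 0.0
```

Emit:
apply_moves(plan=[{"dx": 0.01,"dy": 0,"dz": 0,"yaw": 10},{"dx": 0,"dy": 0,"dz": 0,"yaw": 10},{"dx": 0,"dy": 0,"dz": 0,"yaw": 10},{"dx": 0,"dy": 0,"dz": -0.03,"yaw": 10},{"dx": 0,"dy": 0,"dz": -0.05,"yaw": 0},{"dx": 0,"dy": 0,"dz": -0.01,"yaw": 0},{"dx": 0,"dy": 0,"dz": 0,"yaw": 0},{"dx": 0,"dy": 0,"dz": 0,"yaw": 0}])

```text
time: 7.48
position: [0.6137, -0.0275, 0.0428]
eef_rot: [[0.132, 0.991, 0.003], [0.991, -0.132, -0.0], [0.0, 0.003, -1.0]]
force: [0.2, 0.3, -0.7]
grip_width: 0.7
finger_force: 0.0
```

```bash
cat >> h.py <<'E'
def tf(p,o=(.5609,-.1214),th=-.132):
    c,s=np.cos(th),np.sin(th);q=(np.atleast_2d(p)[:,:2]-o);return q@np.array([[c,-s],[s,c]])
E
python3 - <<'E'
from h import *
s=telemetry.get_state();R=s['eef_rot'];print(s['position'],tf(s['position']),np.arctan2(R[1,1],R[0,1]),s['q'],s['grip_width'])
E
```

```text
[ 0.61370151 -0.02750256  0.04281616] [[0.03998367 0.10003017]] -0.1323642837527069 [-6.41662716e-02  6.62191495e-01  1.74568648e+00  2.95788135e-05
  7.30944971e-01  6.81757289e-02] 0.7003893884257991
```

Emit:
apply_moves(plan=[{"dx": 0,"dy": 0,"dz": -0.008,"yaw": 0},{"dx": 0,"dy": 0,"dz": -0.003,"yaw": 0},{"dx": -0.0013,"dy": -0.0099,"dz": 0,"yaw": 0},{"dx": -0.0013,"dy": -0.0099,"dz": 0,"yaw": 0},{"dx": -0.0013,"dy": -0.0099,"dz": 0,"yaw": 0},{"dx": -0.0013,"dy": -0.0099,"dz": 0,"yaw": 0},{"dx": -0.0013,"dy": -0.0099,"dz": 0,"yaw": 0},{"dx": -0.0013,"dy": -0.0099,"dz": 0,"yaw": 0}])

```text
time: 8.48
position: [0.605, -0.0873, 0.0304]
eef_rot: [[0.132, 0.991, 0.001], [0.991, -0.132, 0.0], [0.001, 0.001, -1.0]]
force: [0.7, 4.2, 5.7]
grip_width: 0.696
finger_force: 2.9
```

Emit:
apply_moves(plan=[{"dx": -0.0013,"dy": -0.0099,"dz": 0,"yaw": 0},{"dx": -0.0013,"dy": -0.0099,"dz": 0,"yaw": 0},{"dx": -0.0013,"dy": -0.0099,"dz": 0,"yaw": 0},{"dx": -0.0007,"dy": -0.005,"dz": 0,"yaw": 0},{"dx": -0.0007,"dy": -0.005,"dz": 0,"yaw": 0},{"dx": 0,"dy": 0,"dz": 0,"yaw": 0}])

```text
time: 9.22
position: [0.5995, -0.1274, 0.0304]
eef_rot: [[0.133, 0.991, 0.001], [0.991, -0.133, -0.0], [-0.0, 0.001, -1.0]]
force: [0.1, 1.6, 5.2]
grip_width: 0.702
finger_force: 2.9
```

Run:
```python
from h import *
s=telemetry.get_state();R=s['eef_rot'];print(s['position'],tf(s['position']),s['force'])
im=np.hstack([cv2.cvtColor(shot(n)['color'],cv2.COLOR_RGB2BGR)[a:b,c:e] for n,a,b,c,e in (('scene',100,320,220,440),('top',100,320,260,480))])
cv2.imwrite('pics/a2.png',cv2.resize(im,None,fx=1.8,fy=1.8))
```

```text
[ 0.59951798 -0.12741166  0.03039683] [[ 0.03907327 -0.00087658]] [0.12471474 1.55268808 5.20659681]
```

View pics/a2.png

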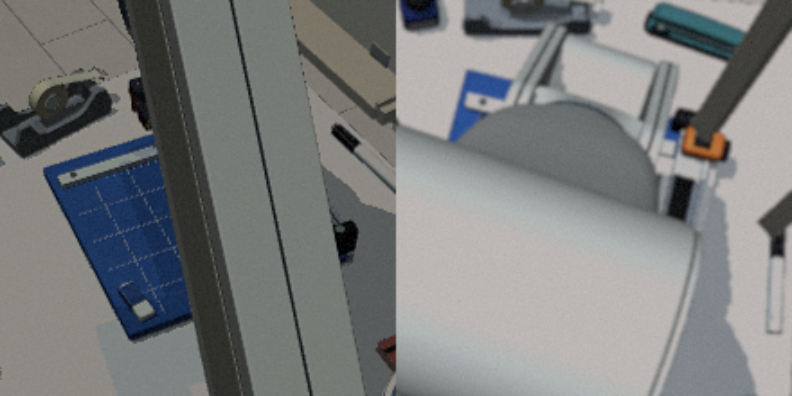

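Mostly occluded: the arm hides the board, though the fingers are at trimmer y≈-1 and the eraser and fence look undisturbed. I'll retreat and look from above with the wrist camera.

Emit:
apply_moves(plan=[{"dx": 0.002,"dy": 0.015,"dz": 0.001,"yaw": 0},{"dx": 0,"dy": 0,"dz": 0.06,"yaw": 0},{"dx": 0,"dy": -0.01,"dz": 0.06,"yaw": -10},{"dx": -0.006,"dy": -0.02,"dz": 0.05,"yaw": -10},{"dx": -0.006,"dy": -0.02,"dz": 0.05,"yaw": -10},{"dx": -0.006,"dy": -0.02,"dz": 0,"yaw": -10},{"dx": -0.006,"dy": -0.02,"dz": 0,"yaw": -10},{"dx": -0.006,"dy": -0.01,"dz": 0,"yaw": -10}])

```text
time: 10.32
position: [0.5708, -0.212, 0.2507]
eef_rot: [[0.927, 0.376, -0.001], [0.376, -0.927, -0.0], [-0.001, -0.0, -1.0]]
force: [0.3, 0.0, -0.2]
grip_width: 0.699
finger_force: 0.0
```

Emit:
apply_moves(plan=[{"dx": 0,"dy": 0,"dz": 0,"yaw": -10},{"dx": 0,"dy": 0,"dz": 0,"yaw": -10},{"dx": 0,"dy": 0,"dz": 0,"yaw": -10},{"dx": 0,"dy": 0,"dz": 0,"yaw": 0},{"dx": 0,"dy": 0,"dz": 0,"yaw": 0}])

```text
time: 10.95
position: [0.5712, -0.2113, 0.2507]
eef_rot: [[0.992, -0.128, -0.001], [-0.128, -0.992, 0.0], [-0.001, -0.0, -1.0]]
force: [0.5, -0.6, 0.1]
grip_width: 0.697
finger_force: 0.0
```

Run:
```python
from h import *
d=shot('wrist','w2.png');np.save('w2.npy',d,allow_pickle=True)
s=telemetry.get_state();R=s['eef_rot'];print(s['position'],tf(s['position']),np.arctan2(R[1,1],R[0,1]),tf(d['origin']))
```

```text
[ 0.57127065 -0.21134109  0.25074185] [[ 0.02211821 -0.08779371]] -1.7001648249371777 [[ 0.08754087 -0.0870168 ]]
```

View pics/w2.png

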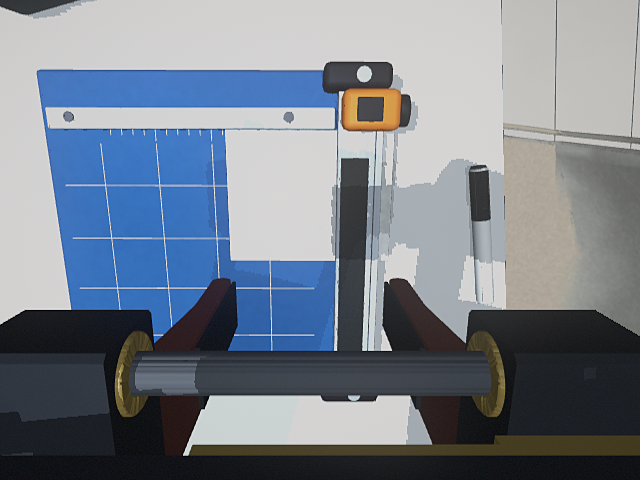

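Clear view: board left edge at columns ≈227–231, near edge row ≈260, far edge at the fence (row ≈129), right side under the rail. Bed left edge ≈(40,75)–(70,300). Measuring relative to the bed edges.

```bash
cat > m.py <<'E'
from h import *
from math import *
def edge(g,us,vs,ax,w=10):
    """subpixel step position along axis ax; us,vs: sample lists"""
    out=[]
    for u,v in zip(us,vs):
        k=np.arange(-w,w+1);p=g[int(v),int(u)-w:int(u)+w+1] if ax==0 else g[int(v)-w:int(v)+w+1,int(u)]
        a=np.abs(np.diff(cv2.GaussianBlur(p.astype(np.float32)[None],(3,1),0)[0]));j=a.argmax();a=a*(abs(np.arange(len(a))-j)<=2)
        o=(a*(k[:-1]+.5)).sum()/a.sum();out.append((int(u)+o,v) if ax==0 else (u,int(v)+o))
    return np.array(out)
def line(P):
    l=cv2.fitLine((P[:,:2]*1000).astype(np.float32),cv2.DIST_HUBER,0,.01,.01).ravel();return l
def ang(l): a=atan2(l[1],l[0]);return (a+pi/2)%pi-pi/2
E
python3 - <<'E'
from m import *
d=np.load('w2.npy',allow_pickle=True).item();g=d['color'][...,0].astype(float)
vs=np.arange(140,290,6)
L=line(pts(d,edge(g,40+(vs-75)*30/225,vs,0,7),.022));
us=np.r_[60:310:8];F=line(pts(d,edge(g,us,0*us+70,1,6),.022))
vb=np.arange(145,252,5);B=line(pts(d,edge(g,226.5+(vb-130)*.035,vb,0,7),.027))
un=np.r_[238:325:5];N=line(pts(d,edge(g,un,0*un+260,1,7),.027))
uf=np.r_[140:220:6];Fe=line(pts(d,edge(g,uf,0*uf+107,1,5),.032))
vg=np.arange(145,250,5)
S=[]
for v in range(165,340,6):
    u=np.nonzero(d['color'][v,330:375].max(1)<80)[0]+330
    if len(u)>12:S.append((u.mean(),v))
S=line(pts(d,S,.044))
for n,l in zip('LFBNeS',(L,F,B,N,Fe,S)):print(n,ang(l),l[2:])
for th in(ang(L),ang(S),-.132):
    t=np.array([cos(th),sin(th)]);n=np.array([-sin(th),cos(th)])
    print(th,'y: board left from bed left frame',n@(B[2:]-L[2:])+150,'from strip',n@(B[2:]-S[2:])-127,'near x from bed far',t@(N[2:]-F[2:])+150,'tcp frame',n@(B[2:]-[560.9,-121.4]),t@(N[2:]-[560.9,-121.4]))
E
```

```text
L -0.13042821987577735 [599.29834   23.820423]
F 1.4412100330574353 [ 709.5834  -126.70023]
B -0.13501718907804539 [ 610.3495  -140.42622]
N 1.437613365729077 [ 531.7936  -178.08348]
e 1.4421509495015012 [ 679.8004   -111.679955]
S -0.12973926514545608 [ 545.1821  -246.33556]
-0.13042821987577735 y: board left from bed left frame -11.414281573771603 from strip -13.514646443201883 near x from bed far -19.596859852112402 tcp frame -12.433282669182365 -21.48701748671172
-0.12973926514545608 y: board left from bed left frame -11.43650958693027 from strip -13.549699427074032 near x from bed far -19.6478504258952 tcp frame -12.468763643040782 -21.528341105560493
-0.132 y: board left from bed left frame -11.363283857142477 from strip -13.43487828145956 near x from bed far -19.480228763604003 tcp frame -12.352314373948653 -21.392703710119076
```

Emit:
apply_moves(plan=[{"dx": 0.005,"dy": 0.02,"dz": 0,"yaw": 10},{"dx": 0.005,"dy": 0.02,"dz": 0,"yaw": 10},{"dx": 0.005,"dy": 0.02,"dz": -0.02,"yaw": 10},{"dx": 0.005,"dy": 0.02,"dz": -0.02,"yaw": 10},{"dx": 0.005,"dy": 0.02,"dz": -0.04,"yaw": 10},{"dx": 0.005,"dy": 0.015,"dz": -0.04,"yaw": 10},{"dx": 0.0034,"dy": 0,"dz": -0.04,"yaw": 10},{"dx": 0,"dy": 0,"dz": 0,"yaw": 10}])

```text
time: 12.0
position: [0.6026, -0.0957, 0.0874]
eef_rot: [[0.294, 0.956, -0.006], [0.956, -0.294, 0.001], [-0.001, -0.006, -1.0]]
force: [-0.6, -1.3, 0.4]
grip_width: 0.7
finger_force: 0.0
```

Emit:
apply_moves(plan=[{"dx": 0,"dy": 0,"dz": 0,"yaw": 9.7},{"dx": 0,"dy": 0,"dz": 0,"yaw": 0},{"dx": 0,"dy": 0,"dz": -0.04,"yaw": 0},{"dx": 0,"dy": 0,"dz": -0.015,"yaw": 0},{"dx": 0,"dy": 0,"dz": -0.003,"yaw": 0},{"dx": 0,"dy": 0,"dz": 0,"yaw": 0},{"dx": 0,"dy": 0,"dz": 0,"yaw": 0}])

```text
time: 12.88
position: [0.6055, -0.0967, 0.034]
eef_rot: [[0.137, 0.991, 0.002], [0.991, -0.137, -0.0], [-0.0, 0.002, -1.0]]
force: [-0.4, -0.2, 0.3]
grip_width: 0.701
finger_force: 0.0
```

Run:
```python
from h import *
s=telemetry.get_state();R=s['eef_rot'];print(s['position'],tf(s['position']),np.arctan2(R[1,1],R[0,1]),s['force'])
```

```text
[ 0.60553087 -0.09666934  0.03401527] [[0.04098763 0.0303897 ]] -0.13777652745063182 [-0.4481653  -0.18339737  0.31117212]
```

Emit:
apply_moves(plan=[{"dx": 0,"dy": 0,"dz": -0.0025,"yaw": 0.35},{"dx": -0.0013,"dy": -0.0099,"dz": 0,"yaw": 0},{"dx": -0.0013,"dy": -0.0099,"dz": 0,"yaw": 0},{"dx": -0.0013,"dy": -0.0099,"dz": 0,"yaw": 0},{"dx": -0.0009,"dy": -0.007,"dz": 0,"yaw": 0},{"dx": -0.0005,"dy": -0.004,"dz": 0,"yaw": 0},{"dx": -0.0003,"dy": -0.002,"dz": 0,"yaw": 0},{"dx": 0,"dy": 0,"dz": 0,"yaw": 0}])

```text
time: 13.88
position: [0.5992, -0.1392, 0.0305]
eef_rot: [[0.131, 0.991, -0.0], [0.991, -0.131, -0.0], [-0.0, -0.0, -1.0]]
force: [0.5, -0.5, -0.8]
grip_width: 0.696
finger_force: 0.2
```

Run:
```python
from h import *
s=telemetry.get_state();R=s['eef_rot'];print(s['position'],tf(s['position']),np.arctan2(R[1,1],R[0,1]),s['force'])
```

```text
[ 0.59917013 -0.13923197  0.03045722] [[ 0.04028419 -0.01263984]] -0.13135832258032898 [ 0.52791382 -0.4757131  -0.75772582]
```

Emit:
apply_moves(plan=[{"dx": 0.002,"dy": 0.015,"dz": 0.001,"yaw": 0},{"dx": 0,"dy": 0,"dz": 0.06,"yaw": 0},{"dx": 0,"dy": -0.01,"dz": 0.06,"yaw": -10},{"dx": -0.008,"dy": -0.035,"dz": 0.05,"yaw": -10},{"dx": -0.008,"dy": -0.035,"dz": 0.02,"yaw": -10},{"dx": -0.008,"dy": -0.035,"dz": 0,"yaw": -10},{"dx": -0.01,"dy": -0.035,"dz": 0,"yaw": -10},{"dx": -0.01,"dy": -0.035,"dz": 0,"yaw": -10}])

```text
time: 14.88
position: [0.5572, -0.309, 0.2216]
eef_rot: [[0.926, 0.378, 0.0], [0.378, -0.926, 0.0], [0.0, -0.0, -1.0]]
force: [-0.1, -0.1, 1.6]
grip_width: 0.701
finger_force: 0.0
```

Emit:
apply_moves(plan=[{"dx": -0.01,"dy": -0.035,"dz": 0,"yaw": -10},{"dx": 0,"dy": -0.035,"dz": 0,"yaw": -10},{"dx": 0,"dy": 0,"dz": 0,"yaw": -10},{"dx": 0,"dy": 0,"dz": 0,"yaw": 0},{"dx": 0,"dy": 0,"dz": 0,"yaw": 0}])

```text
time: 15.5
position: [0.5475, -0.3782, 0.2214]
eef_rot: [[0.992, -0.127, -0.0], [-0.127, -0.992, 0.0], [-0.0, -0.0, -1.0]]
force: [0.4, 0.2, 0.2]
grip_width: 0.696
finger_force: 0.0
```

Run:
```python
from h import *
d=shot('wrist','w3.png');np.save('w3.npy',d,allow_pickle=True)
s=telemetry.get_state();R=s['eef_rot'];print(s['position'],tf(s['position']),np.arctan2(R[1,1],R[0,1]),tf(d['origin']))
```

```text
[ 0.54750093 -0.37823634  0.22144919] [[ 0.02052153 -0.25636557]] -1.6983386770453415 [[ 0.08593402 -0.25553511]]
```

View pics/w3.png

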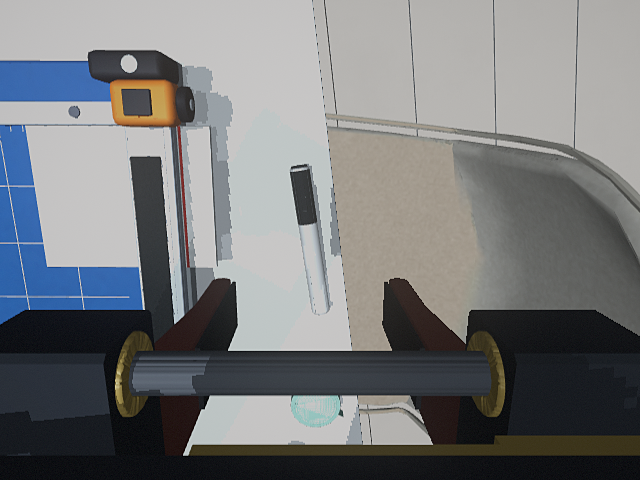

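The board's strip overhangs right of the rail: red line at columns ≈180–188, board's right edge ≈210–216, left edge ≈28–46, near edge row ≈267.

Run:
```python
from m import *
d=np.load('w3.npy',allow_pickle=True).item();c=d['color'].astype(int);g=c[...,0].astype(float)
vs=np.arange(140,260,6)
Bl=line(pts(d,edge(c[...,0].astype(float),28+(vs-128)*18/138,vs,0,6),.027))
Br=line(pts(d,edge(g,210+(vs-128)*6/138,vs,0,5),.027))
S=[];Rd=[]
for v in range(165,300,5):
    u=np.nonzero(c[v,120:180].max(1)<80)[0]+120
    if len(u)>12:S.append((u.mean(),v))
    u=np.nonzero((c[v,170:205,0]>c[v,170:205,1]+40))[0]+170
    if len(u):Rd.append((u.mean(),v,len(u)))
print(Rd[:3]);S=line(pts(d,S,.044));R=line(pts(d,np.array(Rd)[:,:2],.027))
un=np.r_[60:125:5];N=line(pts(d,edge(g,un,0*un+267,1,6),.027))
us=np.r_[10:85:8];F=line(pts(d,edge(g,us,0*us+61,1,6),.022))
th=-.1305;t=np.array([cos(th),sin(th)]);n=np.array([-sin(th),cos(th)])
for k,l in dict(Bl=Bl,Br=Br,red=R,S=S).items():print(k,ang(l),n@(l[2:]-S[2:])-127)
print('near x from far',t@(N[2:]-F[2:])+150, ang(F)-ang(N))
cv2.imwrite('pics/c3.png',cv2.resize(cv2.cvtColor(d['color'],cv2.COLOR_RGB2BGR)[230:310,130:240],None,fx=7,fy=7,interpolation=cv2.INTER_CUBIC))
```

```text
[(np.float64(181.0), 165, 3), (np.float64(181.5), 170, 2), (np.float64(181.5), 175, 2)]
Bl -0.13248225988551332 -24.39472736570154
Br -0.13195442416474812 -173.68666162691198
red -0.13379950050148848 -148.71228274372567
S -0.15403336037895543 -127.0
near x from far -18.9176917466109 -0.004744286291633593
```

View pics/c3.png

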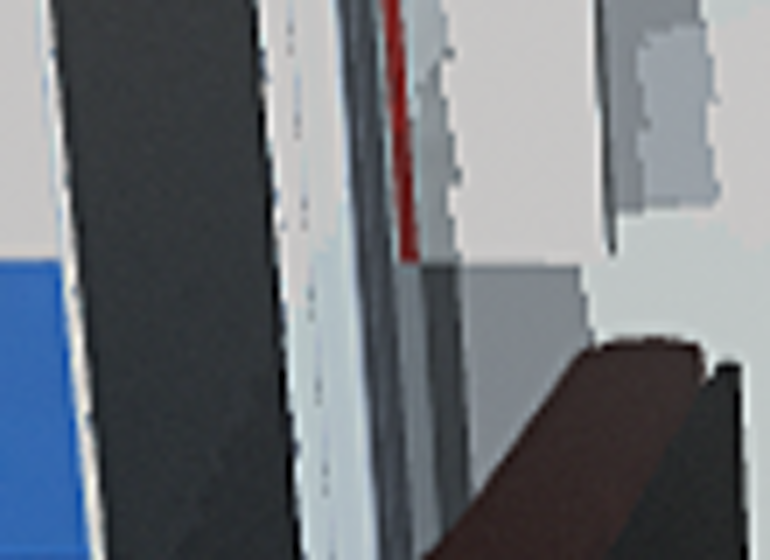

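Run:
```python
from m import *
d=np.load('w3.npy',allow_pickle=True).item()
th=-.1315;n=np.array([-sin(th),cos(th)])
e=pts(d,[[130+421/7,230+275/7],[130+440/7,230+400/7]],.022)[:,:2];r=pts(d,[[130+409/7,230+255/7],[130+394/7,230+40/7]],.027)[:,:2]
print(n@e.T*1000,n@r.T*1000)
```

```text
[-196.30725615 -197.65746048] [-196.47458069 -196.46071885]
```

Red line coincides with the bed edge to within about 1 mm and the board is square on the fence. Now close the hand and go above the rail strip.

Emit:
apply_moves(plan=[{"dx": -0.001,"dy": 0.02,"dz": 0,"yaw": 10},{"dx": -0.001,"dy": 0.02,"dz": 0,"yaw": 10},{"dx": -0.001,"dy": 0.02,"dz": 0,"yaw": 10},{"dx": 0,"dy": 0.02,"dz": 0,"yaw": 10},{"dx": 0,"dy": 0.02,"dz": 0,"yaw": 10},{"dx": 0,"dy": 0.02,"dz": 0,"yaw": 10},{"dx": 0,"dy": 0.012,"dz": 0,"yaw": 10},{"dx": 0,"dy": 0,"dz": 0,"yaw": 10}], hand=-1, newtons=20)

```text
time: 16.55
position: [0.5443, -0.2456, 0.2217]
eef_rot: [[0.292, 0.956, 0.0], [0.956, -0.292, 0.0], [0.0, -0.0, -1.0]]
force: [0.2, -0.3, -0.3]
grip_width: 0.002
finger_force: 0.0
```

Emit:
apply_moves(plan=[{"dx": 0,"dy": 0,"dz": -0.04,"yaw": 9.7},{"dx": 0,"dy": 0,"dz": -0.05,"yaw": 0},{"dx": 0,"dy": 0,"dz": -0.05,"yaw": 0},{"dx": 0,"dy": 0,"dz": -0.015,"yaw": 0},{"dx": 0,"dy": 0,"dz": 0,"yaw": 0},{"dx": 0,"dy": 0,"dz": 0,"yaw": 0}])

```text
time: 17.3
position: [0.5456, -0.2477, 0.0684]
eef_rot: [[0.136, 0.991, 0.003], [0.991, -0.136, -0.001], [-0.001, 0.003, -1.0]]
force: [-0.6, 0.8, -0.4]
grip_width: 0.0
finger_force: 0.0
```

Run:
```python
from h import *
s=telemetry.get_state();R=s['eef_rot'];print(s['position'],tf(s['position']),np.arctan2(R[1,1],R[0,1]),s['force'],s['grip_width'])
```

```text
[ 0.54557693 -0.24774855  0.06837933] [[ 0.00143985 -0.12726618]] -0.13610442261510966 [-0.55471795  0.76221377 -0.39990817] 0.0004768895620126473
```

Emit:
apply_moves(plan=[{"dx": 0,"dy": 0.001,"dz": -0.008,"yaw": 0},{"dx": 0,"dy": 0,"dz": -0.006,"yaw": 0},{"dx": 0,"dy": 0,"dz": -0.003,"yaw": 0},{"dx": 0,"dy": 0,"dz": -0.002,"yaw": 0},{"dx": 0,"dy": 0,"dz": -0.002,"yaw": 0},{"dx": 0,"dy": 0,"dz": -0.001,"yaw": 0},{"dx": 0,"dy": 0,"dz": 0,"yaw": 0},{"dx": 0,"dy": 0,"dz": 0,"yaw": 0}])

```text
time: 18.3
position: [0.5445, -0.2464, 0.0472]
eef_rot: [[0.136, 0.991, 0.001], [0.991, -0.136, -0.0], [-0.0, 0.001, -1.0]]
force: [-6.3, 3.9, 28.2]
grip_width: 0.004
finger_force: 14.1
```

Emit:
apply_moves(plan=[{"dx": 0,"dy": 0,"dz": 0.0005,"yaw": 0},{"dx": 0,"dy": 0,"dz": 0,"yaw": 0},{"dx": 0,"dy": 0,"dz": 0,"yaw": 0},{"dx": 0,"dy": 0,"dz": 0,"yaw": 0}])

```text
time: 18.8
position: [0.5445, -0.2464, 0.0473]
eef_rot: [[0.136, 0.991, 0.001], [0.991, -0.136, -0.0], [-0.0, 0.001, -1.0]]
force: [-5.6, 3.5, 23.7]
grip_width: 0.004
finger_force: 11.8
```

Run:
```python
from h import *
for n,a,b,c,e in (('top',140,320,260,500),):
    cv2.imwrite('pics/f.png',cv2.resize(cv2.cvtColor(shot(n)['color'],cv2.COLOR_RGB2BGR)[a:b,c:e],None,fx=3.3,fy=3.3))
print(telemetry.get_state()['force'],telemetry.get_state()['position'])
```

```text
[-5.95028539  3.66288423 23.98029266] [ 0.54449533 -0.2463291   0.04722694]
```

View pics/f.png

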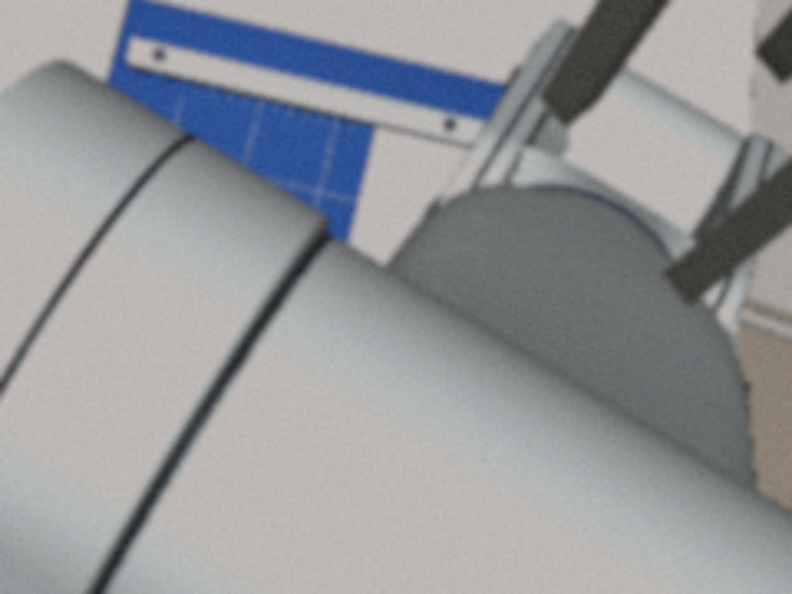

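The board's visible left edge (≈(370,130)–(350,240)) still meets the fence squarely. The rail is held down with a steady 24 N, so I'm handing in.

```bash
python3 -c "
from station import order
print(order.sign_off())"
```

```text
the job is handed in; nothing more can be done
None
```

I handed the job in at about 19 s: the board is square against the fence, its red line was within about 1 mm of the cutting edge when last measured just before pressing, and the rail is held down with about 24 N; no verdict was returned.

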